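# Load the polishing pot and hold the run handle level

### The arm

A 7-joint arm with a two-finger parallel gripper is mounted at the origin on the work surface. World frame = base frame: x ahead of the robot, y to its left, z up, the work surface at z = 0. Lengths are in m, angles in rad, forces in N, time in s.
With the tool pointing down it reaches from about 0.4 to 0.85 m from the base axis. Payload 10.4 kg.
Tool frame: the origin (TCP) lies on the centre line of the jaws, within the pads' length; the fingertips stand 22 mm ahead of it and the grasp point (between the pads) lies 3 mm ahead of it; z points along the fingers, y is the line along which they close (so a half turn about z gives the same grasp; the last joint's range is limited). The gripper opens to 87 mm and grips with 3 to 60 N. Pads are 19 mm wide; open, the fingers measure 117 mm over their backs; the gripper's body (75 mm by 190 mm) begins 51 mm behind the grasp point.
Start: joints at [1.236, 0.332, -0.065, 1.46, 0.022, 1.35, -0.088], TCP at [0.192, -0.595, 0.245] pointing down, gripper open.
Joint ranges: [-2.6, 2.6], [-0.5, 2.12], [-1.47, 1.34], [0.16, 2.42], [-1.27, 4.41], [0.06, 2.06], [-2.6, 2.6]. Speed limits (rad/s): [2.22, 2.22, 2.79, 2.79, 3.14, 3.14, 3.14].

### API

Orientations are given as a unit quaternion [x, y, z, w].
In Python, from bench import r, camrig, workorder gives the robot as it stands (r), with the cameras (camrig) and the job (workorder).
- The arm moves only by the tool move_tool, called after "Emit:" by a JSON object that holds its "method" and its "body", one argument or row to a line. Schema: {"type":"object","properties":{"motion":{"type":"array","items":{"type":"array","items":{"type":"number"},"minItems":5,"maxItems":5},"minItems":1,"maxItems":12},"squeeze":{"type":"number"},"only":{"type":"string"},"quiet":{"type":"boolean"},"lines":{"type":"string"}},"required":["motion"],"additionalProperties":false}. motion is a list of rows, 1 to 12 of them, each of 5 numbers: dx, dy, dz in parts of the range, where 1.0 means 0.5 m, then a turn about the tool's z in parts of the range, where 1.0 means pi rad, then the finger opening in m; each row is the pose to reach, as a shift and turn from the pose commanded when the call began, along the tool's axes at that moment; what a row does not reach only later rows make up. A row lasts 1/10 s, in which the tool goes at most 0.05 m and 0.15 rad, less where a joint would pass 70% of its speed; a pose out of reach is approached as far as the arm can. The fingers move at their own pace and stop on an object; squeeze is the grip in N (left out, the last holds). Time passes only in rows, so rows that do not move let the fingers close. The tool returns the time, the measured TCP pose, the force, the opening and the grip force at its end. only (a regular expression) keeps the lines of the reply that match it, lines (a string "A,B") keeps lines A to B, and quiet returns only ok. Input that does not fit is refused with a message, and nothing moves.
- r.read_state(): the state, without advancing time (a new reading comes with each control period).
- camrig.camera(name): name is "side" or "top" or "wrist"; returns a dict with "img" (420x560x3 uint8, red, green, blue), "fx", "fy", "cx", "cy" (pixels), "pose" (4x4, takes a point from camera to world coordinates). Camera axes: x right, y down, z forward; pixel columns grow to the right and rows downward; lengths in m; the calibration is good to about 2 mm. A picture is of the moment at which its call begins. There is no depth.
- workorder.close_job(): hands the job in; it is judged then, once.
The state is a dict: "time": time; "joint_positions": joint angles; "joint_vel": joint speeds; "joint_torque": joint torques, N m; "ee_pos": TCP position; "eef_rot": TCP orientation; "ft_force": force on the tool from outside, world axes, zero at the start; "torque": the same for the moment, N m; "width": finger opening in m; "grip_force": force on a finger pad.
Only numpy, scipy, OpenCV 4.12 (cv2) and the standard library are available. Lean on these libraries where they do the work, as an engineer would, in place of code of your own. Each camera call takes 0.05 s, during which the arm holds its last target. There are 200 camera calls.

### The job

Take the turned wooden ball (the round one, not the pointed finial) from its ring stand, lower it gently into the deep pot of the bench polisher and let it go near the pot's floor, without dropping it. Only then press the polisher's spring-loaded hold-to-run handle down to its middle position, where the handle lies level, never down to its lower stop, and finish while still holding it there: do not let the handle go at the end. Leave the finial, the glue bottle and the gouge alone.

Things in the scene. Friction and masses are not known exactly. Their poses are not given: they have to be found in the camera images.
- ball_center (a point): centre of the turned ball of pale wood, 50 mm diameter, 35 to 70 g. It sits on a dark wooden ring stand (fixed; 48 mm outside, 32 mm hole, 12 mm high), its centre about 31 mm above the table
- finial: pale wooden finial, a bystander: pear-shaped with a pointed top, 44 mm at its widest, 66 mm tall, standing in a second, identical ring stand. Origin at the centre of its underside. Which of the two stands holds the ball changes from start to start
- glue: blue glue bottle with a yellow cap, a bystander, 64 mm diameter, 170 mm tall, origin at the centre of its underside
- gouge: gouge with wooden handle and steel blade, a bystander lying on the table, 220 mm long, about 30 mm thick, origin under its middle
- polisher: the bench polisher, fixed: green housing 200 (x) by 340 (y) by 40 mm high, origin under its centre, yaw varies. On it: an open steel pot centred at y = +80 mm; at the -y side the hold-to-run handle, hinged at (40, -85, 75) mm, paddle towards -x; behind the hinge a grey motor at x 44 to 100, y -150 to -50 mm, 94 mm high; hinge cheeks 90 mm high
- pot_floor (a point): centre of the pot's inner floor, 45 mm above the table. The pot is round and straight-walled, 152 mm inside diameter, wall 4 mm, 70 mm deep: its rim is 115 mm above the table. Axes as the polisher's
- handle (a joint): angle of the hold-to-run handle, rad: 0 = raised at rest (tilted up by 0.25), 0.25 = level (the run position), 0.5 = lower stop. A spring drives it back up: pressing on the paddle's middle takes about 3 N to leave rest, 7 N at level and 12 N at the stop
- handle_pad (a point): middle of the top face of the handle's dark wooden paddle (50 mm along the handle, 44 wide, 8 thick), 100 mm from the hinge, whose axis is 75 mm above the table along the polisher's y. It moves on an arc: about 104 mm above the table at rest, 79 mm at level, 54 mm at the lower stop. x axis along the polisher's x at rest. Press from above with closed fingertips
- gauge_top (a point): top of the fixed square steel gauge post beside the paddle (22 by 12 mm), 79 mm above the table: the handle is level when the paddle's top is as high as the post's top. Axes as the polisher's

How it is judged:
On the way:
1. the ball lies still in the pot, let go, the handle still up (horizontal distance between ball_center and pot_floor below 0.06 m and z of ball_center in the frame of pot_floor below 0.032 m and linear speed of ball below 0.08 m/s and contact force between the fingers and ball below 0.1 N and value of joint handle below 0.1 rad), for 0.2 s.
At the end, for the whole second after the job is handed in: Ball on the pot floor (within 60 mm of its axis, centre under 32 mm above it, still), untouched. Fingers press the handle with 2 to 25 N and keep it level within 0.08 rad (0.17 to 0.33). Finial, bottle and gouge within 20 mm of their start, finial and bottle upright (horizontal distance between ball_center and pot_floor below 0.06 m and z of ball_center in the frame of pot_floor below 0.032 m and linear speed of ball below 0.08 m/s and contact force between the fingers and ball below 0.1 N and value of joint handle between 0.17 and 0.33 rad and contact force between the fingers and handle between 2 and 25 N and distance of each of finial, glue, gouge from where it was at the start of the episode below 0.02 m and angle between finial's own z axis and vertical below 0.25 rad and angle between glue's own z axis and vertical below 0.2 rad); the arm keeps its last pose, push and grip.
It fails at once if the ball is dropped (moves faster than 0.6 m/s out of the fingers, a fall of about 18 mm) (linear speed of ball above 0.6 m/s and contact force between the fingers and ball below 0.05 N).
It fails at once if the ball is pressed or knocked against the polisher with more than 40 N (contact force between ball and polisher above 40 N).
It fails at once if the handle is pressed before the ball is in the pot (value of joint handle above 0.12 rad and (horizontal distance between ball_center and pot_floor above 0.07 m or z of ball_center in the frame of pot_floor above 0.04 m)).
It fails at once if the handle is pushed down to its lower stop (over 0.45 rad) (value of joint handle above 0.45 rad).
It fails at once if the finial, the glue bottle or the gouge is knocked away (moved over 50 mm) (distance of any of finial, glue, gouge from where it was at the start of the episode above 0.05 m).
It also fails if it takes over 56 s, if anything falls off the work surface, if the arm or the gripper's body presses on something with over 40 N, if the wrist force passes 120 N, or if a joint passes its speed limit or range.

## Working session

There is one attempt and no reset: what is moved stays moved. The work goes in short steps, Python scripts to look and compute and a tool call to move; the robot and the scene stay as the last step left them, time stands still between calls to the robot, and variables do not carry over. Pictures are saved under pics/ and viewed, at most 10 in all, crops included, and the job is handed in when it is done.

```bash
ls; mkdir -p pics; python3 - <<'E'
from bench import r, camrig, workorder
import cv2,numpy as np
for n in("top","side"):
    c=camrig.camera(n);cv2.imwrite(f"pics/{n}0.png",c["img"][:,:,::-1]);print(n,c["fx"],c["fy"],c["cx"],c["cy"]);print(np.round(c["pose"],3))
s=r.read_state();print(s["time"],s["ee_pos"],s["eef_rot"],s["width"],s["ft_force"])
E
```

```text
bench.py
pics
top 464.1767361133514 464.1767361133514 283.77426638605164 209.4766163215012
[[ 1.100e-01 -9.690e-01  2.210e-01  3.060e-01]
 [-9.940e-01 -1.070e-01  2.500e-02 -1.350e-01]
 [-1.000e-03 -2.230e-01 -9.750e-01  1.341e+00]
 [ 0.000e+00  0.000e+00  0.000e+00  1.000e+00]]
side 530.2293762705751 530.2293762705751 273.32387185019746 205.00356822355278
[[-0.989 -0.074  0.124  0.407]
 [-0.145  0.549 -0.823  0.868]
 [-0.007 -0.833 -0.554  0.77 ]
 [ 0.     0.     0.     1.   ]]
0.1 [ 0.19166465 -0.59456476  0.24384577] [ 9.87862312e-01  1.55330817e-01 -1.30492888e-04 -6.10081299e-04] 0.08669730235603104 [ 0.53489559 -0.31915026 -0.12973253]
```

View pics/top0.png

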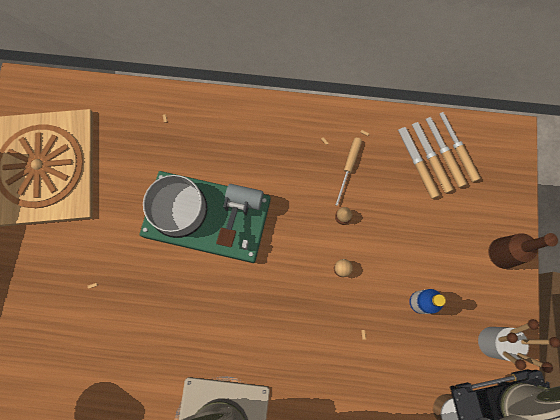

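View pics/side0.png

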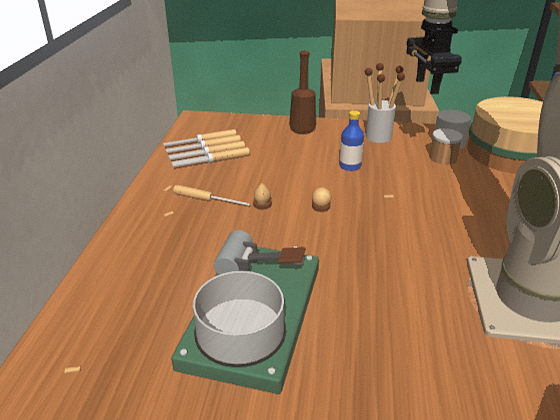

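The top view shows the ball at about (343,268), the finial at (345,215), the pot at (175,206), the paddle at (227,238), the gauge post at (245,244) and the glue at (430,300). The side view puts the ball at (321,198), the paddle at (291,256) and the pot rim centre at (240,303).

```bash
cat > h.py <<'E'
import numpy as np,cv2
from bench import r, camrig, workorder
from scipy.spatial.transform import Rotation as R
def ray(c,u,v):
    P=np.array(c["pose"]);d=P[:3,:3]@[(u-c["cx"])/c["fx"],(v-c["cy"])/c["fy"],1];return P[:3,3],d/np.linalg.norm(d)
def plane(c,u,v,z):
    o,d=ray(c,u,v);return o+d*(z-o[2])/d[2]
def tri(rs):
    A=sum(np.eye(3)-np.outer(d,d) for o,d in rs);b=sum((np.eye(3)-np.outer(d,d))@o for o,d in rs);return np.linalg.solve(A,b)
def blob(c,box,lo,hi):
    "largest blob of an HSV range in box u0,v0,u1,v1 -> centre, area, contour"
    u0,v0,u1,v1=box;h=cv2.cvtColor(c["img"][v0:v1,u0:u1],cv2.COLOR_RGB2HSV)
    k,_=cv2.findContours(cv2.inRange(h,lo,hi),cv2.RETR_EXTERNAL,cv2.CHAIN_APPROX_NONE)
    k=max(k,key=cv2.contourArea)+np.array([[u0,v0]]);m=cv2.minAreaRect(k)
    return m,cv2.contourArea(k),k
def totool(p):
    s=r.read_state();return R.from_quat(s["eef_rot"]).inv().apply(np.array(p)-s["ee_pos"])
E
python3 - <<'E'
from h import *
t=camrig.camera("top");s=camrig.camera("side")
for c,n,pts in((t,'top',[(343,268),(335,263),(343,285),(227,238),(245,244),(205,238),(175,178),(146,210)]),(s,'side',[(321,198),(315,194),(340,198),(291,256),(240,285),(240,360)])):
    h=cv2.cvtColor(c["img"],cv2.COLOR_RGB2HSV);print(n,[h[v,u].tolist() for u,v in pts])
a=cv2.resize(t["img"][160:280,130:290],None,fx=4.5,fy=4.5,interpolation=cv2.INTER_CUBIC)
b=cv2.resize(t["img"][190:310,310:370],None,fx=4.5,fy=4.5)
cv2.imwrite("pics/c1.png",a[:,:,::-1])
a=cv2.resize(s["img"][180:380,175:345],None,fx=3,fy=3,interpolation=cv2.INTER_CUBIC)
cv2.imwrite("pics/c2.png",a[:,:,::-1])
E
```

```text
top [[17, 119, 217], [15, 134, 156], [12, 144, 163], [10, 127, 92], [18, 13, 193], [71, 90, 111], [34, 25, 81], [8, 15, 70]]
side [[18, 119, 234], [16, 126, 215], [12, 149, 193], [10, 136, 107], [15, 12, 168], [21, 16, 163]]
```

View pics/c1.png

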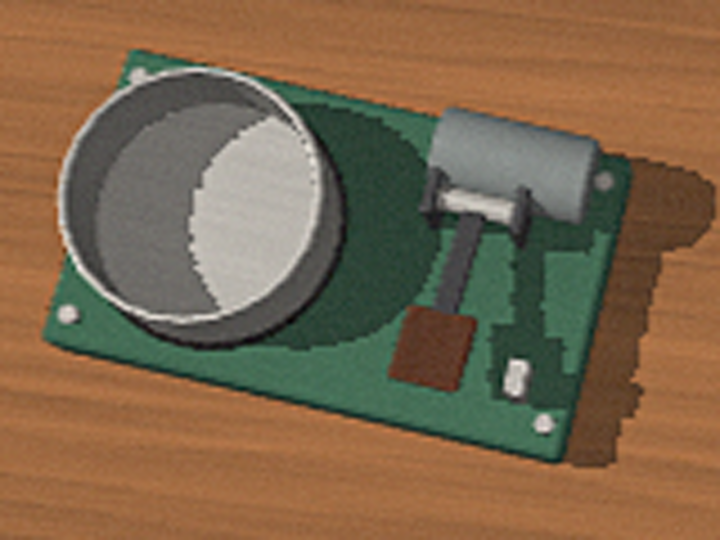

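View pics/c2.png

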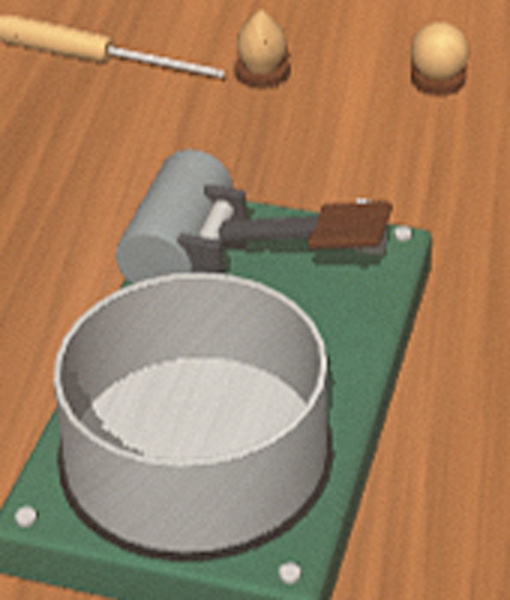

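Crop 1 (top) puts the rim centre at about full-frame (172.6,203.6), the paddle at (226.2,237.3) and the gauge top at (245.2,242.7). Crop 2 (side) puts the rim centre at (238.8,303).

```bash
python3 - <<'E'
from h import *
t=camrig.camera("top");s=camrig.camera("side")
bt=blob(t,(325,250,362,290),(14,80,120),(24,255,255));bs=blob(s,(305,180,340,215),(14,80,120),(24,255,255))
for b in(bt,bs):print(b[0],b[1],cv2.minEnclosingCircle(b[2]))
ft=blob(t,(325,195,362,232),(14,60,90),(24,255,255));fs=blob(s,(245,175,280,212),(14,80,120),(24,255,255));print(ft[0],fs[0])
cb=[cv2.minEnclosingCircle(b[2])[0] for b in(bt,bs)]
print('ball tri',tri([ray(t,*cb[0]),ray(s,*cb[1])]),'plane',plane(t,*cb[0],.031),plane(s,*cb[1],.031))
print('finial',plane(t,*ft[0][0],.04),plane(s,*fs[0][0],.04))
print('pot',plane(t,172.6,203.6,.115),plane(s,238.8,303,.115))
pad=plane(t,226.2,237.3,.104);g=plane(t,245.2,242.7,.079);print('pad',pad,plane(s,291.5,255,.104),'gauge',g)
c=[plane(t,130+x/4.5,160+y/4.5,.04) for x,y in((130,50),(632,155),(45,334),(560,454))]
for p in c:print(p)
for a,b in((0,1),(2,3)):d=c[a]-c[b];print('y yaw',np.arctan2(-d[0],d[1]),np.linalg.norm(d))
print('centre',np.mean(c,0)); print('glue',plane(t,438,300,.17))
q=r.read_state();print('tool axes',R.from_quat(q["eef_rot"]).as_matrix().round(3).tolist())
E
```

```text
((343.0, 267.0), (16.0, 16.0), 90.0) 200.5 ((342.77777099609375, 267.03704833984375), 8.763189315795898)
((321.0, 196.5), (19.0, 18.0), 90.0) 264.0 ((320.8658447265625, 196.3780517578125), 9.88801097869873)
((345.5, 214.0), (14.0, 17.0), 90.0) ((261.49176025390625, 193.59014892578125), (18.949460983276367, 17.41301727294922), 50.19443130493164)
ball tri [ 0.45626319 -0.28389851  0.03305392] plane [ 0.45633877 -0.28412545  0.031     ] [ 0.45656094 -0.2871431   0.031     ]
finial [ 0.60745566 -0.27846017  0.04      ] [ 0.60797975 -0.26588916  0.04      ]
pot [0.56742225 0.19913777 0.115     ] [0.56846318 0.20801308 0.115     ]
pad [0.49323413 0.04319814 0.104     ] [0.49414496 0.05020629 0.104     ] gauge [ 0.48787543 -0.00709246  0.079     ]
[0.67578598 0.27546587 0.04      ]
[ 0.64142978 -0.05774353  0.04      ]
[0.48481322 0.29707386 0.04      ]
[ 0.44527366 -0.03551532  0.04      ]
y yaw -0.10274386514400384 0.33497589198315214
y yaw -0.11832870818484778 0.3349312451518447
centre [0.56182566 0.11982022 0.04      ]
glue [ 0.38509306 -0.50931383  0.17      ]
tool axes [[0.952, 0.307, -0.0], [0.307, -0.952, 0.0], [0.0, -0.0, -1.0]]
```

The manual's scale: shifts go in shares of 0.5 m and turns go in shares of pi rad. Converting my numbers, 0.347 m / 0.5 = 0.694, -0.2135 m / 0.5 = -0.427.

Emit:
{"method": "move_tool", "body": {
  "motion": [
    [0.08, -0.05, 0, 0, 0.087],
    [0.16, -0.1, 0, 0, 0.087],
    [0.24, -0.15, 0, 0, 0.087],
    [0.32, -0.2, 0, 0, 0.087],
    [0.4, -0.25, 0, 0, 0.087],
    [0.48, -0.3, 0, 0, 0.087],
    [0.56, -0.35, 0.04, 0, 0.087],
    [0.63, -0.39, 0.1, 0, 0.087],
    [0.694, -0.427, 0.16, 0, 0.087],
    [0.694, -0.427, 0.2, 0, 0.087],
    [0.694, -0.427, 0.2, 0, 0.087],
    [0.694, -0.427, 0.2, 0, 0.087]
  ],
  "squeeze": 8
}}

```text
time: 1.5
ee_pos: [0.4562, -0.286, 0.1451]
eef_rot: [0.988, 0.155, -0.0, 0.0]
ft_force: [-0.8, 0.4, 0.4]
width: 0.0869
grip_force: 0.0
```

```bash
python3 - <<'E'
from h import *
w=camrig.camera("wrist");cv2.imwrite("pics/w1.png",w["img"][:,:,::-1]);print(totool([.4563,-.285,.033]))
E
```

```text
[ 0.0002325  -0.00163094  0.1128066 ]
```

View pics/w1.png

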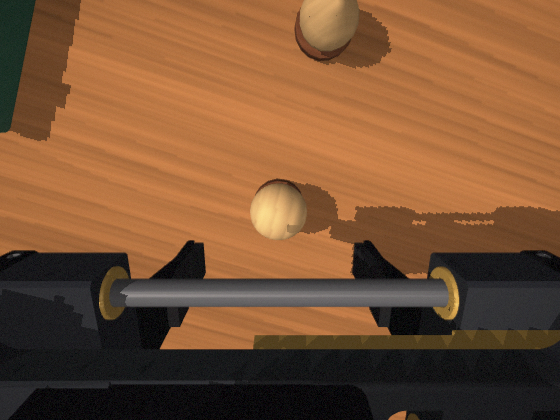

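The wrist view shows the ball at about (278,210), radius ~29 px, centred between the fingers.

```bash
python3 - <<'E'
from h import *
w=camrig.camera("wrist");b=blob(w,(235,165,320,255),(15,50,150),(28,180,255));c=cv2.minEnclosingCircle(b[2]);print(c)
for uv in(c[0],(278,210)):
    p=plane(w,*uv,.031);print(p,totool(p))
E
```

```text
((276.7638854980469, 211.76388549804688), 28.162338256835938)
[ 0.4556281  -0.28531025  0.031     ] [-0.00068218 -0.00176579  0.11506477]
[ 0.4575018  -0.28585109  0.031     ] [ 0.00093731 -0.00067928  0.11506872]
```

To row units: 0.107 m / 0.5 = 0.214, 0.03 m / 0.5 = 0.06.

Emit:
{"method": "move_tool", "body": {
  "motion": [
    [0, -0.002, 0.06, 0, 0.087],
    [0, -0.002, 0.12, 0, 0.087],
    [0, -0.002, 0.17, 0, 0.087],
    [0, -0.002, 0.2, 0, 0.087],
    [0, -0.002, 0.214, 0, 0.087],
    [0, -0.002, 0.214, 0, 0.087],
    [0, -0.002, 0.214, 0, 0.087]
  ],
  "squeeze": 10
}}

```text
time: 2.3
ee_pos: [0.4569, -0.2848, 0.0388]
eef_rot: [0.988, 0.155, 0.001, 0.001]
ft_force: [0.2, 0.4, 0.2]
width: 0.0867
grip_force: 0.0
```

Emit:
{"method": "move_tool", "body": {
  "motion": [
    [0, 0, 0, 0, 0.04],
    [0, 0, 0, 0, 0.04],
    [0, 0, 0, 0, 0.04],
    [0, 0, 0, 0, 0.04],
    [0, 0, 0, 0, 0.04],
    [0, 0, 0, 0, 0.04],
    [0, 0, 0, 0, 0.04],
    [0, 0, 0, 0, 0.04]
  ],
  "squeeze": 10
}}

```text
time: 3.1
ee_pos: [0.4565, -0.2849, 0.0379]
eef_rot: [0.988, 0.155, 0.0, 0.001]
ft_force: [1.7, -2.7, 2.3]
width: 0.0493
grip_force: 10.0
```

To row units: -0.165 m / 0.5 = -0.33, -0.15 m / 0.5 = -0.3.

Emit:
{"method": "move_tool", "body": {
  "motion": [
    [0, 0, -0.02, 0, 0.04],
    [0, 0, -0.06, 0, 0.04],
    [0, 0, -0.12, 0, 0.04],
    [0, 0, -0.18, 0, 0.04],
    [0, 0, -0.24, 0, 0.04],
    [0, 0, -0.3, 0, 0.04],
    [0, 0, -0.33, 0, 0.04],
    [0, 0, -0.33, 0, 0.04]
  ],
  "squeeze": 10
}}

```text
time: 3.9
ee_pos: [0.4571, -0.2842, 0.2051]
eef_rot: [0.988, 0.156, 0.001, 0.001]
ft_force: [0.4, -0.3, -1.5]
width: 0.0492
grip_force: 10.0
```

```bash
python3 - <<'E'
from h import *
print(totool([.569,.202,.2]),r.read_state()["joint_positions"])
s=camrig.camera("side");cv2.imwrite("pics/s2.png",s["img"][:,:,::-1])
E
```

```text
[ 0.25585776 -0.42827956  0.00465716] [ 0.78491556  0.1873838  -0.35021562  1.73315103  0.06810856  1.22945147
 -0.84071173]
```

View pics/s2.png

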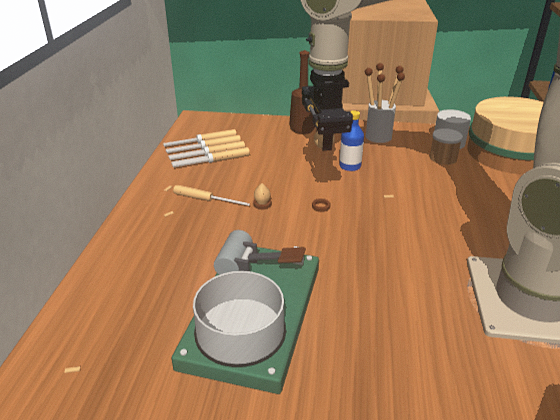

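The stand at (321,204) is empty and the ball is held in the gripper. The finial and glue haven't moved.

To row units: -0.428 m / 0.5 = -0.856, 0.256 m / 0.5 = 0.512.

Emit:
{"method": "move_tool", "body": {
  "motion": [
    [0.02, -0.036, 0, 0, 0.04],
    [0.06, -0.1, 0, 0, 0.04],
    [0.108, -0.18, 0, 0, 0.04],
    [0.156, -0.26, 0, 0, 0.04],
    [0.204, -0.34, 0, 0, 0.04],
    [0.252, -0.42, 0, 0, 0.04],
    [0.3, -0.5, 0, 0, 0.04],
    [0.348, -0.58, 0, 0, 0.04],
    [0.396, -0.66, 0, 0, 0.04],
    [0.444, -0.74, 0, 0, 0.04],
    [0.48, -0.81, 0, 0, 0.04],
    [0.512, -0.856, 0, 0, 0.04]
  ],
  "squeeze": 10
}}

```text
time: 5.15
ee_pos: [0.567, 0.2051, 0.2008]
eef_rot: [0.988, 0.157, -0.001, -0.001]
ft_force: [0.5, -0.8, -0.8]
width: 0.0491
grip_force: 10.0
```

Emit:
{"method": "move_tool", "body": {
  "motion": [
    [0, 0, 0, 0, 0.04],
    [0, 0, 0, 0, 0.04],
    [0, 0, 0.04, 0, 0.04],
    [0, 0, 0.08, 0, 0.04],
    [0, 0, 0.12, 0, 0.04],
    [0, 0, 0.12, 0, 0.04],
    [0, 0, 0.12, 0, 0.04]
  ],
  "squeeze": 10
}}

```text
time: 5.85
ee_pos: [0.5685, 0.2004, 0.1425]
eef_rot: [0.988, 0.155, -0.0, 0.0]
ft_force: [-0.3, -0.3, -0.8]
width: 0.0494
grip_force: 10.0
```

```bash
python3 - <<'E'
from h import *
print(totool([.569,.202,.078]))
for n in("top","side"):
    s=camrig.camera(n);cv2.imwrite("pics/%s3.png"%n,s["img"][:,:,::-1])
E
```

```text
[ 0.00102285 -0.00137179  0.06453594]
```

View pics/side3.png

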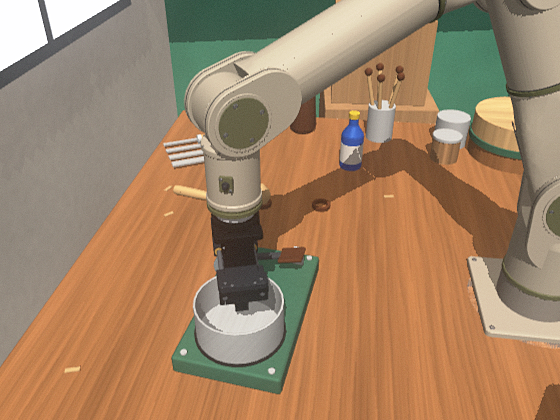

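The gripper is centred over the pot at about (240,300), with the handle still up.

To row units: 0.06 m / 0.5 = 0.12, 0.058 m / 0.5 = 0.116.

Emit:
{"method": "move_tool", "body": {
  "motion": [
    [0, 0, 0.03, 0, 0.04],
    [0, 0, 0.06, 0, 0.04],
    [0, 0, 0.08, 0, 0.04],
    [0, 0, 0.1, 0, 0.04],
    [0, 0, 0.11, 0, 0.04],
    [0, 0, 0.116, 0, 0.04],
    [0, 0, 0.12, 0, 0.04],
    [0, 0, 0.12, 0, 0.04],
    [0, 0, 0.12, 0, 0.04]
  ],
  "squeeze": 10
}}

```text
time: 6.85
ee_pos: [0.5688, 0.2017, 0.0829]
eef_rot: [0.988, 0.155, 0.0, 0.0]
ft_force: [0.1, 0.7, -1.1]
width: 0.049
grip_force: 10.0
```

Emit:
{"method": "move_tool", "body": {
  "motion": [
    [0, 0, 0.002, 0, 0.04],
    [0, 0, 0.004, 0, 0.04],
    [0, 0, 0.004, 0, 0.04]
  ],
  "squeeze": 10
}}

```text
time: 7.15
ee_pos: [0.5686, 0.2016, 0.0805]
eef_rot: [0.988, 0.155, -0.0, 0.0]
ft_force: [-0.1, 0.3, -1.1]
width: 0.0497
grip_force: 10.0
```

To row units: 0.0015 m / 0.5 = 0.003, 0.001 m / 0.5 = 0.002.

Emit:
{"method": "move_tool", "body": {
  "motion": [
    [0, 0, 0.002, 0, 0.04],
    [0, 0, 0.003, 0, 0.04],
    [0, 0, 0.003, 0, 0.04]
  ],
  "squeeze": 10
}}

```text
time: 7.45
ee_pos: [0.5685, 0.2016, 0.0789]
eef_rot: [0.988, 0.155, -0.0, 0.0]
ft_force: [-0.3, 0.6, -1.3]
width: 0.0493
grip_force: 10.0
```

Emit:
{"method": "move_tool", "body": {
  "motion": [
    [0, 0, 0.002, 0, 0.04],
    [0, 0, 0.003, 0, 0.04],
    [0, 0, 0.003, 0, 0.04]
  ],
  "squeeze": 10
}}

```text
time: 7.75
ee_pos: [0.5685, 0.2016, 0.0774]
eef_rot: [0.988, 0.155, -0.0, 0.0]
ft_force: [-1.0, -0.6, -0.1]
width: 0.0491
grip_force: 10.0
```

Emit:
{"method": "move_tool", "body": {
  "motion": [
    [0, 0, 0, 0, 0.052],
    [0, 0, 0, 0, 0.056],
    [0, 0, 0, 0, 0.062],
    [0, 0, 0, 0, 0.07],
    [0, 0, 0, 0, 0.076],
    [0, 0, 0, 0, 0.08],
    [0, 0, 0, 0, 0.08],
    [0, 0, 0, 0, 0.08],
    [0, 0, 0, 0, 0.08],
    [0, 0, 0, 0, 0.08]
  ],
  "squeeze": 10
}}

```text
time: 8.75
ee_pos: [0.5686, 0.2016, 0.0776]
eef_rot: [0.988, 0.155, 0.0, 0.0]
ft_force: [0.3, 1.4, -0.3]
width: 0.0796
grip_force: 0.0
```

Emit:
{"method": "move_tool", "body": {
  "motion": [
    [0, 0, -0.02, 0, 0.08],
    [0, 0, -0.04, 0, 0.08],
    [0, 0, -0.08, 0, 0.08],
    [0, 0, -0.14, 0, 0.08],
    [0, 0, -0.2, 0, 0.08],
    [0, 0, -0.26, 0, 0.08],
    [0, 0, -0.26, 0, 0.08],
    [0, 0, -0.26, 0, 0.08]
  ]
}}

```text
time: 9.55
ee_pos: [0.5689, 0.2018, 0.2088]
eef_rot: [0.988, 0.155, 0.001, 0.0]
ft_force: [0.4, 0.0, 0.4]
width: 0.0802
grip_force: 0.0
```

```bash
python3 - <<'E'
from h import *
w=camrig.camera("wrist");cv2.imwrite("pics/w4.png",w["img"][:,:,::-1])
E
```

```text
(no output)
```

View pics/w4.png

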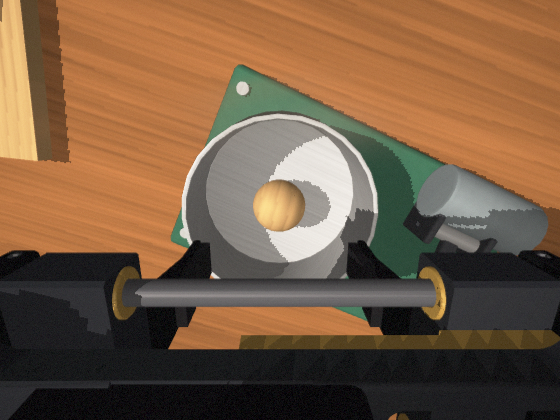

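The ball rests at the middle of the pot floor, at (279,206), and has been let go. Next I move over the paddle.

To row units: 0.127 m / 0.5 = 0.254, -0.119 m / 0.5 = -0.238.

```bash
python3 - <<'E'
from h import *
print(totool([.494,.044,.16]))
E
```

```text
[-0.11921142  0.12707637  0.04767692]
```

Emit:
{"method": "move_tool", "body": {
  "motion": [
    [-0.04, 0.04, 0, 0, 0],
    [-0.1, 0.1, 0, 0, 0],
    [-0.16, 0.16, 0, 0, 0],
    [-0.22, 0.22, 0, 0, 0],
    [-0.238, 0.254, 0, 0, 0],
    [-0.238, 0.254, 0.02, 0, 0],
    [-0.238, 0.254, 0.02, 0, 0],
    [-0.238, 0.254, 0.02, 0, 0],
    [-0.238, 0.254, 0.02, 0, 0]
  ],
  "squeeze": 10
}}

```text
time: 10.5
ee_pos: [0.4944, 0.0456, 0.1974]
eef_rot: [0.988, 0.156, -0.0, -0.0]
ft_force: [-0.1, -0.2, -0.1]
width: 0.0159
grip_force: 0.0
```

```bash
python3 - <<'E'
from h import *
print(totool([.494,.044,.101]))
w=camrig.camera("wrist");cv2.imwrite("pics/w5.png",w["img"][:,:,::-1])
h=cv2.cvtColor(w["img"],cv2.COLOR_RGB2HSV);print(w["pose"].round(3).tolist(),w["fx"])
E
```

```text
[-0.00082109  0.00148848  0.09638411]
[[0.309, -0.912, -0.27, 0.568], [-0.951, -0.297, -0.087, 0.069], [-0.001, 0.284, -0.959, 0.338], [0.0, 0.0, 0.0, 1.0]] 303.28492753566104
```

View pics/w5.png

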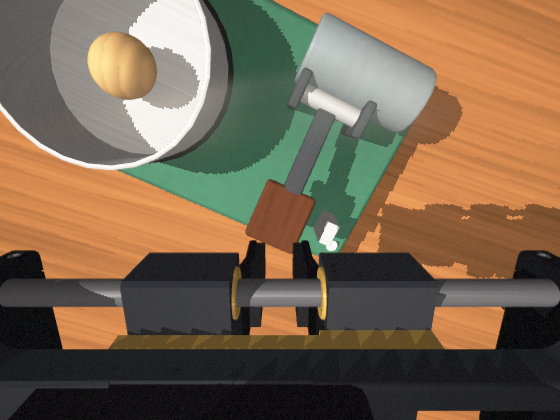

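The wrist view shows the paddle centred near (280,217) and the gauge top near (331,229). The ball is still in the pot.

```bash
python3 - <<'E'
from h import *
w=camrig.camera("wrist")
b=blob(w,(235,170,322,242),(0,90,20),(12,255,140));print(b[0],b[1])
for uv,z in(((280,217),.104),((332,228),.079)):
    p=plane(w,*uv,z);print(p,totool(p))
E
```

```text
((279.13934326171875, 217.9672088623047), (53.022605895996094, 63.157588958740234), 23.629377365112305) 2765.0
[0.4962795  0.04477877 0.104     ] [0.00161005 0.00100897 0.09355141]
[ 0.49318321 -0.00589317  0.079     ] [-0.01695702  0.04826926  0.11853061]
```

To row units: 0.067 m / 0.5 = 0.134, 0.065 m / 0.5 = 0.13.

Emit:
{"method": "move_tool", "body": {
  "motion": [
    [0, 0.002, 0.04, 0, 0],
    [0, 0.002, 0.09, 0, 0],
    [0, 0.002, 0.12, 0, 0],
    [0, 0.002, 0.13, 0, 0],
    [0, 0.002, 0.134, 0, 0],
    [0, 0.002, 0.134, 0, 0],
    [0, 0.002, 0.134, 0, 0]
  ],
  "squeeze": 10
}}

```text
time: 11.3
ee_pos: [0.4951, 0.0434, 0.1314]
eef_rot: [0.988, 0.155, 0.001, 0.0]
ft_force: [0.6, 0.6, -0.3]
width: 0.0006
grip_force: 0.0
```

Emit:
{"method": "move_tool", "body": {
  "motion": [
    [0, 0, 0.006, 0, 0],
    [0, 0, 0.012, 0, 0],
    [0, 0, 0.018, 0, 0],
    [0, 0, 0.024, 0, 0],
    [0, 0, 0.024, 0, 0]
  ],
  "squeeze": 10
}}

```text
time: 11.8
ee_pos: [0.4944, 0.0433, 0.1182]
eef_rot: [0.988, 0.155, -0.0, -0.0]
ft_force: [-0.9, -0.0, 3.6]
width: 0.0006
grip_force: 1.4
```

To row units: 0.012 m / 0.5 = 0.024, 0.009 m / 0.5 = 0.018.

Emit:
{"method": "move_tool", "body": {
  "motion": [
    [0, 0, 0.006, 0, 0],
    [0, 0, 0.012, 0, 0],
    [0, 0, 0.018, 0, 0],
    [0, 0, 0.024, 0, 0],
    [0, 0, 0.024, 0, 0]
  ],
  "squeeze": 10
}}

```text
time: 12.3
ee_pos: [0.4943, 0.0433, 0.1061]
eef_rot: [0.988, 0.155, -0.0, -0.0]
ft_force: [-4.0, 0.4, 5.9]
width: 0.0004
grip_force: 2.6
```

Emit:
{"method": "move_tool", "body": {
  "motion": [
    [0, 0, 0.004, 0, 0],
    [0, 0, 0.008, 0, 0],
    [0, 0, 0.008, 0, 0],
    [0, 0, 0.008, 0, 0]
  ],
  "squeeze": 10
}}

```text
time: 12.7
ee_pos: [0.4943, 0.0433, 0.1025]
eef_rot: [0.988, 0.155, -0.0, 0.0]
ft_force: [-3.1, 0.1, 6.3]
width: 0.0004
grip_force: 3.0
```

```bash
python3 - <<'E'
from h import *
a=camrig.camera("side");b=camrig.camera("wrist");a=cv2.resize(a["img"][200:360,180:340],None,fx=3,fy=3);b=b["img"][0:300,150:450]
o=np.zeros((480,790,3),np.uint8);o[:,:480]=a;o[:300,485:785]=b;cv2.imwrite("pics/f.png",o[:,:,::-1])
E
```

```text
(no output)
```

View pics/f.png

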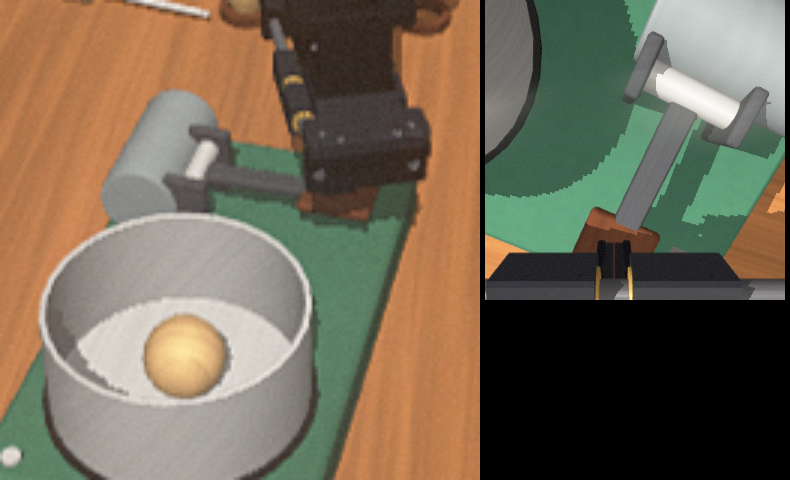

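The ball is still on the pot floor and the fingertips hold the paddle at about level: tips near 80 mm with 6.3 N. I'll go down another 1 mm, let it settle and hand in.

To row units: 0.001 m / 0.5 = 0.002.

Emit:
{"method": "move_tool", "body": {
  "motion": [
    [0, 0, 0.002, 0, 0],
    [0, 0, 0.002, 0, 0],
    [0, 0, 0.002, 0, 0],
    [0, 0, 0.002, 0, 0],
    [0, 0, 0.002, 0, 0]
  ],
  "squeeze": 10
}}

```text
time: 13.3
ee_pos: [0.4943, 0.0433, 0.1016]
eef_rot: [0.988, 0.155, -0.0, 0.0]
ft_force: [-4.0, -0.2, 6.5]
width: 0.0007
grip_force: 3.2
```

```bash
python3 -c "
from bench import r, camrig, workorder
print(workorder.close_job())"
```

```text
the job is handed in; nothing more can be done
None
```

The ball is resting on the pot floor, let go. I handed the job in with the fingertips holding the handle about level (tips near 80 mm, 6.5 N); hand-in returned no verdict, and I saw nothing else disturbed.

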